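# Incubate a specimen tube: load the block and wind its clockwork timer to 15 minutes

## Task

Start the incubation: take the amber-capped specimen tube out of the rack and stand it fully home in any one of the three wells of the small white tube incubator. Then wind the incubator's stiff timer knob clockwise past the 20-minute mark (orange), which arms the clockwork, and turn it back to 15 minutes (green mark, within a minute). The incubator is light and stands loose on the table, so press down on the knob while turning it to keep the unit from spinning or sliding (it must stay within about 1.5 cm of where it stood), but never press on it harder than 25 N; leave the red-capped tube in the rack.

Things in the scene. Friction and masses are not known exactly. Their poses are not given: they have to be found in the camera images.
- tube_5_center (a point): amber-capped specimen tube, at its centre half-way up, z up along the tube (12 g, 81 mm tall: body 12.2 mm in diameter, amber (yellow-orange) cap 15.8 mm in diameter over the top 15 mm). It stands loose in the rack, foot 3 mm and top 84 mm above the table. Lift by the cap; the foot clears the rack's grid after a rise of 50 mm.
- tube_1_center (a point): the red-capped tube of the same size, at its centre; it stands 42 mm from the amber one in the same row of the rack and stays there. Which of the two stands where varies.
- tube_rack: white tube rack, fixed, origin at the centre of its underside, 50 mm along x, 113 mm along y. Top of its grid of 14 mm square holes 52 mm above the table; end plates 64 mm tall at y = +-55 mm. The two tubes stand at x = -10.5, y = +-21 mm; all other places are empty, so fingers that close along the rack's x axis pass freely.
- incubator: white tube incubator, about 0.3 kg, loose on four feet (x = +-46, y = +-40 mm), origin at the centre of its underside, 113 mm along x (wells at the -x end), 100 mm along y. Metal well block 48 mm tall in front, timer housing 69 mm tall from x = -10 to +56 mm. Turning the knob without pressing down turns the whole unit; 15 to 20 N down on the knob holds it (foot friction 0.5 to 0.7).
- well_left (a point): centre of the mouth of the left well (incubator's +y side), 48 mm above the table. Round well 15.5 mm in diameter, 40 mm deep, sharp rim. A tube fully home has its foot 8 mm above the table, its centre 0.5 mm above this point, its top 89 mm above the table.
- well_mid (a point): centre of the mouth of the middle well, as well_left; the wells stand 28 mm apart along the incubator's y, 31 mm in front of its origin.
- well_right (a point): centre of the mouth of the right well (-y side), as well_left.
- knob_center (a point): point on the vertical axis of the incubator's timer knob, half-way up its grip, 89.5 mm above the table, 54 mm behind the middle well. Black round knob: grip 36 mm in diameter from 75 to 104 mm above the table, over a skirt 54 mm in diameter whose top is at 75 mm; both turn together and do not move up or down. It may be pressed down through the grip or on the skirt.
- timer_knob (a joint): timer knob, rad: 0 with its white pointer at the 0 mark (towards the incubator's +x, away from the wells), growing clockwise seen from above, 0.1047 rad a minute, up to 4.71: 15 minutes (green mark, towards -y) is 1.571, 20 minutes (orange) is 2.094. Starts between 0 and 5 minutes, stays where it is left. Turning takes 0.25 N m (0.29 when wound, 0.21 turned back).
- work_table: the table under the incubator, top at z = 0; origin on the floor under its centre.

How it is judged (in metres and radians):
On the way, in this order (a step that is already met when the one before it is completed fails the run):
1. the amber-capped tube stands fully home in a well of the incubator ((distance between tube_5_center and well_left below 0.005 m or distance between tube_5_center and well_mid below 0.005 m or distance between tube_5_center and well_right below 0.005 m)), for 0.2 s.
2. with the tube in its well, the timer is wound past the 20-minute mark ((distance between tube_5_center and well_left below 0.005 m or distance between tube_5_center and well_mid below 0.005 m or distance between tube_5_center and well_right below 0.005 m) and value of joint timer_knob above 2.094 rad), for 0.05 s.
At the end, for the whole second after the job is handed in: The amber-capped tube is fully home in a well (its centre within 5 mm of the well mouth), the timer rests at 15 minutes within 1 minute (1.466 to 1.676 rad), the incubator stands upright within 15 mm of its start, and the red-capped tube is in its place in the rack (within 20 mm) ((distance between tube_5_center and well_left below 0.005 m or distance between tube_5_center and well_mid below 0.005 m or distance between tube_5_center and well_right below 0.005 m) and value of joint timer_knob between 1.466 and 1.676 rad and velocity of joint timer_knob between -0.05 and 0.05 rad/s and distance of tube_1_center from where it was at the start of the episode below 0.02 m and not (distance of any of knob_center, well_left, well_right from where it was at the start of the episode above 0.015 m) and angle between incubator's own z axis and vertical below 0.05 rad); the robot touches nothing.
It fails at once if the incubator spins or slides: its knob axis or one of its outer wells is more than 15 mm from where it started (distance of any of knob_center, well_left, well_right from where it was at the start of the episode above 0.015 m).
It fails at once if the knob is pressed down too hard: with the gripper over the knob, the incubator bears on the table with more than 29 N in all (its own weight of 2.4 to 4 N and a press of about 25 N) (contact force between incubator and work_table above 29 N and horizontal distance between the grasp point and knob_center below 0.045 m).
It fails at once if the red-capped tube is pulled out of its place (distance of tube_1_center from where it was at the start of the episode above 0.02 m).
It also fails if it takes over 70 s, if anything falls off the work surface, if the arm or the gripper's body presses on something with over 40 N, if the wrist force passes 120 N, or if a joint passes its speed limit or range.

## Robot

A 6-joint arm with a two-finger parallel gripper is mounted at the origin on a cart in front of the work surface, level with it; the furniture and walls round the work are solid. World frame = base frame: x ahead of the robot, y to its left, z up, the work surface at z = 0. Lengths are in m, angles in degrees, forces in N, time in s.
With the tool pointing down it reaches from about 0.275 to 0.75 m from the base axis. Payload 10.2 kg.
Tool frame: the origin (TCP) lies at the centre of the arm's flange, where the gripper is bolted on; the fingertips stand 173 mm ahead of it and the grasp point (between the pads) lies 155 mm ahead of it; z points along the fingers, y is the line along which they close (so a half turn about z gives the same grasp; the last joint's range is limited). The gripper opens to 85 mm and grips with 20 to 120 N. Pads are 22 mm wide; open, the fingers measure 114 mm over their backs; the gripper's body (76 mm by 85 mm) begins 54 mm behind the grasp point. The pads swing forward as they close: fully open they stand 13 mm farther back than shut.
Start: joints at [60.997, 17.928, 85.812, -0, 76.261, -12.8], TCP at [0.147, 0.504, 0.405] pointing down, gripper open.
Joint ranges: [-168.41, 168.41], [-55.51, 124.54], [10.69, 146.95], [-70.63, 250.63], [1, 178], [-165.06, 165.06]. Speed limits (degrees/s): [136.94, 136.94, 172.46, 180, 180, 180].

## Interface

Orientations are given as a 3x3 rotation matrix whose columns are the frame's x, y, z axes.
In Python, from bench import * gives the robot as it stands.
- The arm moves only by the tool drive_tool, never from a script. Its argument "series" is a list that holds one entry, the list of rows, each a list of 6 numbers: the shift along the tool's x, y, z scaled (see below), then the turn, a rotation vector about the tool's x, y, z scaled (see below). In form: [[[tx, ty, tz, wx, wy, wz], ...]]. A call has 1 to 5 rows; each row shifts and turns the commanded pose from where the row before left it, along the tool's axes as they then stand; what a row does not reach is not made up. The controller multiplies each number of a shift by 75 mm and each number of a turn by pi rad. A row lasts 1/8 s, in which the tool goes at most 62.5 mm and 10.7 degrees, less where a joint would pass 70% of its speed; a pose out of reach is approached as far as the arm can. A call with a number of a shift or a turn outside -1 to 1 is refused whole. A call with a gripper value outside its range is refused whole. "claw" is the closure, from 0 (fully open) to 1 (shut), set as the call begins (left out, the last holds). The fingers move at their own pace and stop on an object; "grip_force" is the grip in N (left out, the last holds). Time passes only in rows, so rows that do not move let the fingers close. It gives the time, the measured TCP pose, the force, the opening and the grip force at its end, in the units of the state.
- state(): the state, without advancing time (a new reading comes with each control period).
- capture(name): name is "side" or "top"; returns (picture, depth): 420x560x3 uint8, red, green, blue; 420x560 float32, m along the optical axis (not along the pixel's ray), 0 where there is no reading.
- calibration(name): a dict with "mtx" (3x3 intrinsics, pixels), "dist_coeffs" ([k1, k2, p1, p2, k3] as OpenCV has them; the pictures are not rectified), "view" (4x4, takes a point from world to camera coordinates). Camera axes: x right, y up, looking along -z (the intrinsics and any distortion apply to the point x, -y, -z); pixel columns grow to the right and rows downward; lengths in m; the calibration is good to about 2 mm. A picture is of the moment at which its call begins. calibration takes no time and is no camera call.
- hand_in(): hands the job in; it is judged then, once.
The state is a dict: "t": time; "joint_positions": joint angles; "dq": joint speeds; "joint_efforts": joint torques, N m; "ee_pos": TCP position; "orientation": TCP orientation; "contact_force": force on the tool from outside, world axes, zero at the start; "wrist_torque": the same for the moment, N m; "width": finger opening in m; "finger_force": force on a finger pad.
Only numpy, scipy, OpenCV 4.12 (cv2) and the standard library are available. Lean on these libraries where they do the work, as an engineer would, in place of code of your own. Each camera call takes 0.05 s, during which the arm holds its last target. There are 200 camera calls.

## Working session

There is one attempt and no reset: what is moved stays moved. The work goes in short steps, Python scripts to look and compute and a tool call to move; the robot and the scene stay as the last step left them, time stands still between calls to the robot, and variables do not carry over. Pictures are saved under pics/ and viewed, at most 10 in all, crops included, and the job is handed in when it is done.

Besides the shell and the picture viewer there is one more tool, called after "Call:" as name(argument=value, ...) on one line, values as JSON. drive_tool: Moves the arm, as the interface text tells. Shifts and turns lie within -1 to 1; 1 stands for 75 mm of shift or pi rad of turn. Its arguments: {"type":"object","properties":{"series":{"type":"array","items":{"type":"array","items":{"type":"array","items":{"type":"number"}}}},"claw":{"type":"number"},"grip_force":{"type":"number"}},"required":["series"]}

```bash
mkdir -p pics
python3 - <<'E'
from bench import *
import cv2,numpy as np
for n in("top","side"):
    p,d=capture(n); np.savez(f"{n}0.npz",p=p,d=d); cv2.imwrite(f"pics/{n}0.png",p[:,:,::-1])
    c=calibration(n); print(n,c["mtx"],c["dist_coeffs"],c["view"])
print(state())
E
```

```text
top [[479.33900263   0.         281.24454472]
 [  0.         479.33900263 203.33466762]
 [  0.           0.           1.        ]] [-0.01582156  0.          0.          0.          0.        ] [[ 0.01396443 -0.99987879  0.006885    0.01034237]
 [ 0.99260092  0.01469274  0.12053024 -0.53349643]
 [-0.12061679  0.00515092  0.99268578 -1.35560796]
 [ 0.          0.          0.          1.        ]]
side [[516.7995756    0.         275.26359098]
 [  0.         516.7995756  210.31067963]
 [  0.           0.           1.        ]] [-0.05678063  0.          0.          0.          0.        ] [[ 9.99741676e-01 -2.27252412e-02 -3.80118134e-04 -5.63543002e-01]
 [ 1.16754942e-02  4.99142249e-01  8.66441399e-01  2.40309568e-01]
 [-1.95003568e-02 -8.66222015e-01  4.99278637e-01 -1.37436982e+00]
 [ 0.00000000e+00  0.00000000e+00  0.00000000e+00  1.00000000e+00]]
{'t': 0.1, 'joint_positions': array([ 6.09946394e+01,  1.79555311e+01,  8.58484390e+01,  1.12822996e-03,
        7.62585282e+01, -1.27996027e+01]), 'dq': array([-0.08307618, -0.06917888, -0.03988728, -0.0503011 , -0.01741989,
        0.06103625]), 'joint_efforts': array([ 1.91785082e-03, -4.12894964e+01, -2.60139406e+01, -1.89475581e-04,
        2.97876883e-03, -9.20799863e-06]), 'ee_pos': array([0.14651518, 0.50411281, 0.4042065 ]), 'orientation': array([[-9.60264264e-01,  2.79091821e-01, -5.45649261e-04],
       [ 2.79092233e-01,  9.60263835e-01, -9.44712753e-04],
       [ 2.60305649e-04, -1.05946037e-03, -9.99999405e-01]]), 'contact_force': array([ 0.64997237,  1.49925947, -0.03210593]), 'wrist_torque': array([-0.00924374,  0.00864633, -0.02097107]), 'finger_force': 0.0, 'width': 0.08555925004844774}
```

View pics/top0.png

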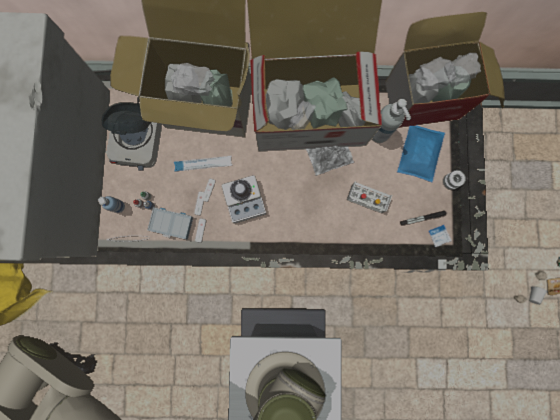

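View pics/side0.png

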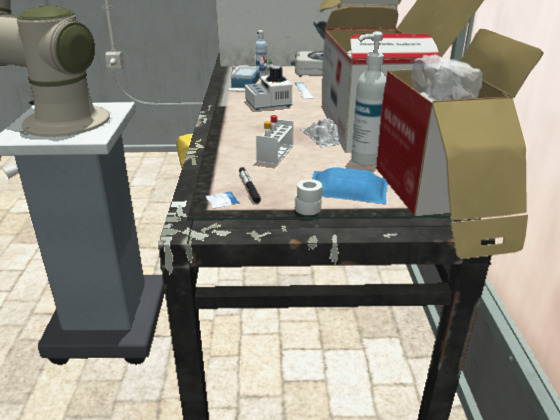

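The top view shows the incubator near (243,199) with its wells towards the robot, and the rack near (370,197). I'll enlarge both.

```bash
cat > h.py <<'E'
import numpy as np,cv2
from bench import *
def cam(n):
    c=calibration(n); return np.array(c["mtx"]),np.array(c["dist_coeffs"]),np.array(c["view"])
def ray(n,uv):
    K,D,V=cam(n); q=cv2.undistortPoints(np.array(uv,float).reshape(-1,1,2),K,D)[:,0]
    d=np.c_[q[:,0],-q[:,1],-np.ones(len(q))]; R=V[:3,:3]; return -R.T@V[:3,3], d@R
def atz(n,uv,z):
    o,d=ray(n,uv); z=np.broadcast_to(z,len(d)); return o+d*((z-o[2])/d[:,2])[:,None]
def cloud(n,d):
    v,u=np.mgrid[:420,:560]; o,r=ray(n,np.c_[u.ravel(),v.ravel()]); return (o+r*d.ravel()[:,None]).reshape(420,560,3)
def proj(n,P):
    K,D,V=cam(n); p=np.asarray(P,float).reshape(-1,3)@V[:3,:3].T+V[:3,3]
    return cv2.projectPoints(p*[1,-1,-1],np.zeros(3),np.zeros(3),K,D)[0][:,0]
E
python3 - <<'E'
from h import *
a=np.load("top0.npz"); s=np.load("side0.npz")
f=lambda im,u,v,w,h,k:cv2.resize(im[v:v+h,u:u+w],(w*k,h*k),interpolation=cv2.INTER_CUBIC)
A=f(a["p"],215,165,60,60,6);B=f(a["p"],340,170,60,60,6)
C=f(s["p"],240,60,60,50,6)[:240];D=f(s["p"],250,110,60,60,6)[:240]
cv2.imwrite("pics/crops.png",np.vstack([np.hstack([A,B]),np.hstack([C,D])])[:,:,::-1])
c=cloud("top",a["d"])
for nm,(u0,u1,v0,v1) in dict(inc=(215,275,165,225),rack=(340,400,170,225)).items():
    q=c[v0:v1,u0:u1]; 
    print(nm); print((q[::3,::3,2]*1000).astype(int))
E
```

```text
inc
[[   5    0    3   -1    1    4    0   -3    0   -4    5    3    2   -1
    -2    3    1    0    0   -2]
 [   1   -3    3    0   -2    2    3   -2    6    0   -1    0    2    1
     3    0    0    3   -5    4]
 [   2    5   -4   -1   -2    4    5   -1    4   -1    1    0    0   -3
     2   -5    4   -1   -2    0]
 [  -2   -3    3    2    0   -4    2   -4    0   -1    0   -2    0    0
     0   -1    1    0    0    0]
 [   0    0   -1    2    0    0    0   -1    2    1    0   73   70   60
     9    1    0   -3   -1    0]
 [   0   -3    1    1    0   -3    4   62   71   78   74   64   77   70
    -3   -1   -5   -1   -4    2]
 [   3    0    1    2   68   64   75  103  102  107   70   74   66   70
    65    4    2   -1   -4    1]
 [1409    0   -2   72   68   76   73  105  106  103  100   80   66   72
    74   -1   -3   -4    2    9]
 [  -4    0   -2   66   72   69   78  102  104  106  101   76   67   69
    75    4    1    0    0    1]
 [   1    0    0   64   66   65   76  101  105  105  101   76   72   69
    71    2    2    0    0    0]
 [   1    5   -4   63   69   67   76   77  101
[... 2305 characters left out ...]
9   -4    4   -1    5   55   54   50
     3   47   61    1    4    0]
 [   0   -1    1   -1    2    1    1   -4    1    0    0   11    4    5
    49   55    2   -3   -2    1]
 [   2    1   -2    0    1   -6   -1    0    0    1    2    3   -1   -1
  1409    0 1409    4    2   -3]
 [   0    1    1    0    1    5   -3   -2    0    4    0    1   -2    0
     1   -1   -4   -4   -1    6]
 [   1    0   -5   -3    0    0    1   -2    0   -2   -2    3    4   -7
    -1    6   -1   -1    2   -1]
 [  -1    1   -4    0   -1    4    3   -1    0    2   -1    0   -4    3
     2   -5    3    1    2    0]
 [   4    1   -2    0    0    0    0   -4    3    0   -1    1    5    0
     2    0    2    0   -1    4]]
```

View pics/crops.png

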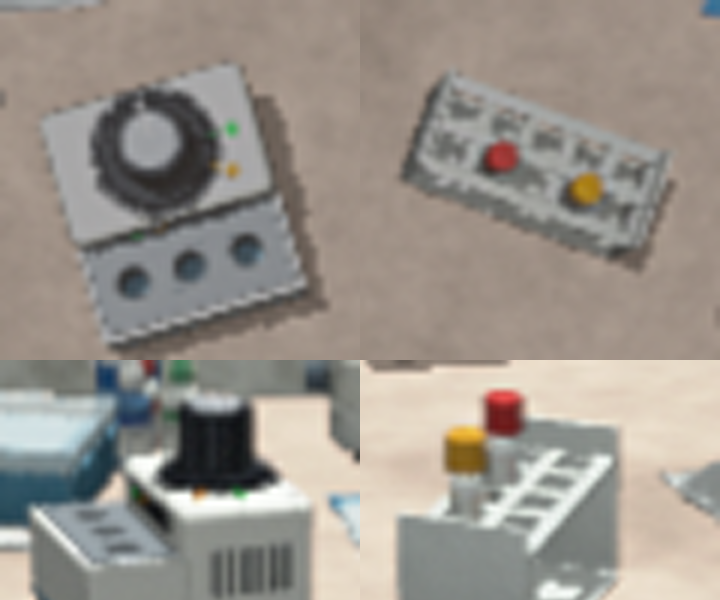

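Amber is the right-hand tube, near (377,201), and red is the left one, near (363,195). The wells are near (237,211.5), (246,209) and (255.5,206).

Run:
```python
from h import *
a=np.load("top0.npz"); s=np.load("side0.npz")
np.set_printoptions(precision=4,suppress=True)
print("cams",ray("top",[[280,200]])[0],ray("side",[[280,200]])[0])
W=(np.array([[133,282],[190,265],[246,249]])+.5)/6-.5+[215,165]
w=atz("top",W,.048);print("wells",w)
K=(np.array([[148,140]])+.5)/6-.5+[215,165];print("knobtop",atz("top",K,.104))
def capc(n,col,box):
    im=(a if n=="top" else s)["p"]; h=cv2.cvtColor(im,cv2.COLOR_RGB2HSV).astype(int); u0,u1,v0,v1=box
    m=np.zeros(h.shape[:2],bool); H=h[...,0]
    m[v0:v1,u0:u1]=((h[...,1]>150)&(h[...,2]>90)&((abs(H-20)<8) if col=="amber" else ((H<6)|(H>172))))[v0:v1,u0:u1]
    v,u=np.nonzero(m); return u.mean(),v.mean(),len(u),u.min(),u.max(),v.min(),v.max()
T={}
for col in("amber","red"):
    t=capc("top",col,(340,400,170,225)); q=capc("side",col,(250,310,110,170)); print(col,t,q)
    # model: visible cap centroid from rendering cap point cloud
    th=np.linspace(0,2*np.pi,60); P=[]
    from scipy.optimize import least_squares
    def mask_cent(n,xy):
        pts=np.array([[xy[0]+.0079*np.cos(k),xy[1]+.0079*np.sin(k),z] for k in th for z in(.069,.084)])
        hull=cv2.convexHull((proj(n,pts)).astype(np.float32)); M=cv2.moments(hull); return np.array([M['m10']/M['m00'],M['m01']/M['m00']])
    for use in(["top"],["side"],["top","side"]):
        r=least_squares(lambda x:np.r_[tuple(mask_cent(n,x)-(t if n=="top" else q)[:2] for n in use)],atz("top",[t[:2]],.08)[0,:2],x_scale=.01,diff_step=1e-3)
        print(col,use,r.x,r.fun)
c=cloud("top",a["d"])
q=c[165:225,215:275].reshape(-1,3)
k=q[(q[:,2]>.095)&(q[:,2]<.115)];print("knob cloud",k.mean(0),len(k))
for lo,hi,nm in((.03,.12,"inc"),):
    p=q[(q[:,2]>lo)&(q[:,2]<hi)]; r=cv2.minAreaRect((p[:,:2]*1000).astype(np.float32)); print(nm,r)
q=c[170:225,340:400].reshape(-1,3);p=q[(q[:,2]>.04)&(q[:,2]<.07)];print("rack",cv2.minAreaRect((p[:,:2]*1000).astype(np.float32)))
q=c[150:235,160:420].reshape(-1,3); # table bias
print("table z",np.median(q[abs(q[:,2])<.01][:,2]))
```

```text
cams [0.3659 0.0252 1.4099] [ 0.5338 -1.3233  0.4778]
wells [[0.5058 0.1448 0.048 ]
 [0.5143 0.1179 0.048 ]
 [0.5224 0.0914 0.048 ]]
knobtop [[0.5656 0.1346 0.104 ]]
amber (np.float64(377.1578947368421), np.float64(201.1578947368421), 19, np.int64(375), np.int64(379), np.int64(199), np.int64(203)) (np.float64(267.2857142857143), np.float64(124.34285714285714), 35, np.int64(265), np.int64(270), np.int64(121), np.int64(127))
amber ['top'] [ 0.538  -0.2511] [-0. -0.]
amber ['side'] [ 0.5406 -0.2495] [0. 0.]
amber ['top', 'side'] [ 0.5396 -0.2508] [-0.0891 -0.5571 -0.4292  0.2239]
red (np.float64(363.0769230769231), np.float64(195.69230769230768), 13, np.int64(361), np.int64(365), np.int64(194), np.int64(197)) (np.float64(273.3076923076923), np.float64(118.34615384615384), 26, np.int64(271), np.int64(275), np.int64(116), np.int64(121))
red ['top'] [ 0.5529 -0.2115] [0. 0.]
red ['side'] [ 0.5545 -0.2116] [-0. -0.]
red ['top', 'side'] [ 0.5539 -0.2116] [ 0.0099 -0.3368 -0.2676  0.0036]
knob cloud [0.5646 0.1329 0.1043] 139
inc ((542.92724609375, 126.38204193115234), (112.17467498779297, 100.18486022949219), 17.060367584228516)
rack ((555.1669921875, -235.6731719970703), (113.69290924072266, 50.35469436645508), 69.45182800292969)
table z 0.0005378694664124328
```

```bash
cat >> h.py <<'E'
from scipy.spatial.transform import Rotation as Ro
def down(yaw):
    c,s=np.cos(np.radians(yaw)),np.sin(np.radians(yaw)); y=np.array([c,s,0]); z=np.array([0,0,-1.]); return np.c_[np.cross(y,z),y,z]
def plan(pos,yaw,n,start=None):
    s=state(); p=np.array(s["ee_pos"]);R=np.array(s["orientation"])
    if start is not None:p,R=start
    pos=np.array(pos,float); T=down(yaw); rv=Ro.from_matrix(R.T@T).as_rotvec(); rows=[]
    for i in range(n):
        k=n-i; t=R.T@(pos-p)/k; w=Ro.from_matrix(R.T@T).as_rotvec()/k
        row=np.round(np.r_[t/.075,w/np.pi],3); rows.append(row.tolist())
        p=p+R@(row[:3]*.075); R=R@Ro.from_rotvec(row[3:]*np.pi).as_matrix()
    print("pos err mm",np.round((p-pos)*1000,2),"maxstep",max(np.linalg.norm(r[:3])*75 for r in rows),"deg",max(np.linalg.norm(r[3:])*180 for r in rows))
    for i in range(0,n,5): print(rows[i:i+5])
    return p,R
E
python3 - <<'E'
from h import *
plan([.5388,-.2511,.36],-20.6,15)
E
```

```text
pos err mm [-0.02  0.04  0.01] maxstep 56.85004947227399 deg 6.300000000000001
[[-0.522, -0.547, 0.04, -0.0, 0.0, 0.035], [-0.579, -0.487, 0.04, -0.0, 0.0, 0.035], [-0.629, -0.42, 0.04, -0.0, 0.0, 0.035], [-0.671, -0.349, 0.04, -0.0, 0.0, 0.035], [-0.706, -0.273, 0.04, -0.0, 0.0, 0.035]]
[[-0.731, -0.194, 0.04, -0.0, 0.0, 0.035], [-0.748, -0.112, 0.04, -0.0, 0.0, 0.035], [-0.756, -0.03, 0.04, -0.0, 0.0, 0.035], [-0.755, 0.054, 0.039, -0.0, 0.0, 0.035], [-0.744, 0.136, 0.04, -0.0, 0.0, 0.035]]
[[-0.725, 0.217, 0.039, -0.0, 0.0, 0.035], [-0.696, 0.295, 0.04, -0.0, 0.0, 0.035], [-0.66, 0.37, 0.039, -0.0, 0.0, 0.035], [-0.615, 0.44, 0.04, -0.0, 0.0, 0.035], [-0.563, 0.504, 0.039, -0.0, 0.0, 0.034]]
```

Call:
drive_tool(series=[[[-0.522,-0.547,0.04,0,0,0.035],[-0.579,-0.487,0.04,0,0,0.035],[-0.629,-0.42,0.04,0,0,0.035],[-0.671,-0.349,0.04,0,0,0.035],[-0.706,-0.273,0.04,0,0,0.035]]], claw=0, grip_force=40)

```text
t: 0.72
ee_pos: [0.2776, 0.2508, 0.3895]
orientation: [[-0.671, 0.742, 0.0], [0.742, 0.671, 0.0], [-0.0, 0.0, -1.0]]
contact_force: [1.3, 0.1, -0.4]
width: 0.0855
finger_force: 0.0
```

Call:
drive_tool(series=[[[-0.731,-0.194,0.04,0,0,0.035],[-0.748,-0.112,0.04,0,0,0.035],[-0.756,-0.03,0.04,0,0,0.035],[-0.755,0.054,0.039,0,0,0.035],[-0.744,0.136,0.04,0,0,0.035]]])

```text
t: 1.35
ee_pos: [0.4085, -0.0012, 0.3747]
orientation: [[-0.183, 0.983, 0.0], [0.983, 0.183, 0.0], [0.0, 0.0, -1.0]]
contact_force: [0.6, 0.7, 0.6]
width: 0.0854
finger_force: 0.0
```

Call:
drive_tool(series=[[[-0.725,0.217,0.039,0,0,0.035],[-0.696,0.295,0.04,0,0,0.035],[-0.66,0.37,0.039,0,0,0.035],[-0.615,0.44,0.04,0,0,0.035],[-0.563,0.504,0.039,0,0,0.034]]])

```text
t: 1.98
ee_pos: [0.5394, -0.2527, 0.3595]
orientation: [[0.354, 0.935, -0.0], [0.935, -0.354, 0.0], [0.0, -0.001, -1.0]]
contact_force: [-0.1, 0.5, 0.8]
width: 0.0855
finger_force: 0.0
```

Call:
drive_tool(series=[[[0,0,0,0,0,0]]])

```text
t: 2.1
ee_pos: [0.5393, -0.2538, 0.3581]
orientation: [[0.354, 0.935, -0.002], [0.935, -0.354, 0.001], [0.0, -0.002, -1.0]]
contact_force: [-0.5, 0.8, -1.4]
width: 0.0857
finger_force: 0.0
```

Run:
```python
from h import *
s=state();print(s["t"],s["ee_pos"],s["orientation"],s["width"],s["contact_force"])
im=capture("top")[0];side=capture("side")[0]
a=cv2.resize(im[130:250,310:430],(480,480),interpolation=cv2.INTER_CUBIC);b=cv2.resize(side[30:150,220:300],(320,480),interpolation=cv2.INTER_CUBIC)
cv2.imwrite("pics/c2.png",np.hstack([a,b])[:,:,::-1])
plan([.5388,-.2511,.232],-20.6,4)
```

```text
2.1 [ 0.53931718 -0.25382707  0.35810248] [[ 3.54162095e-01  9.35182429e-01 -1.74187065e-03]
 [ 9.35184019e-01 -3.54160979e-01  9.22770412e-04]
 [ 2.46056061e-04 -1.95577990e-03 -9.99998057e-01]] 0.08569577050770945 [-0.46913008  0.84030877 -1.38564658]
pos err mm [ 0.03 -0.02  0.01] maxstep 31.875088235171994 deg 0.0
[[-0.001, 0.001, 0.424, -0.0, -0.0, 0.0], [-0.001, 0.001, 0.424, -0.0, -0.0, 0.0], [-0.0, 0.001, 0.425, -0.0, -0.0, 0.0], [-0.001, 0.002, 0.424, -0.0, -0.0, 0.0]]
```

View pics/c2.png

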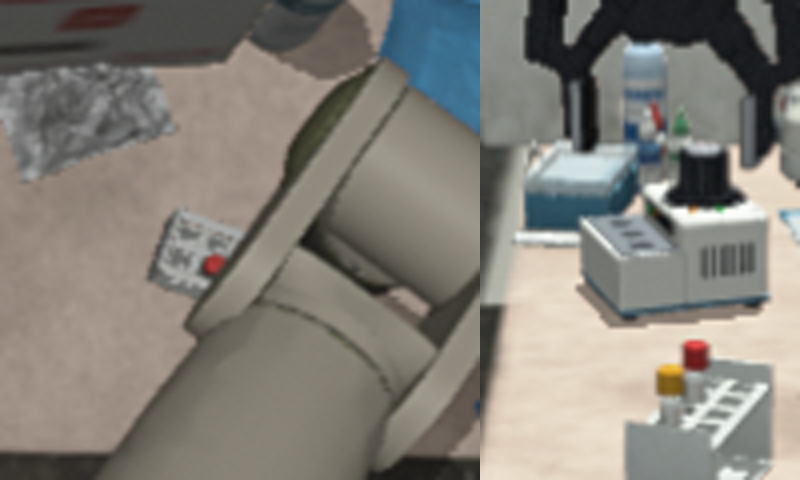

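The side crop shows the open fingers at columns 580 and 748, straddling the amber cap at (670,380). I'll descend and close.

Call:
drive_tool(series=[[[0,0.001,0.424,0,0,0],[0,0.001,0.424,0,0,0],[0,0.001,0.424,0,0,0],[0,0.001,0.424,0,0,0],[0,0,0,0,0,0]]])

```text
t: 2.82
ee_pos: [0.5386, -0.2497, 0.2315]
orientation: [[0.349, 0.937, -0.003], [0.937, -0.349, 0.002], [0.001, -0.004, -1.0]]
contact_force: [0.1, -0.2, 0.2]
width: 0.0857
finger_force: 0.0
```

Call:
drive_tool(series=[[[0,0,0,0,0,0],[0,0,0,0,0,0],[0,0,0,0,0,0],[0,0,0,0,0,0],[0,0,0,0,0,0]]], claw=1, grip_force=30)

```text
t: 3.45
ee_pos: [0.5392, -0.2512, 0.2333]
orientation: [[0.351, 0.937, 0.001], [0.937, -0.351, -0.0], [-0.0, 0.001, -1.0]]
contact_force: [-0.1, 0.4, 3.4]
width: 0.0146
finger_force: 29.3
```

Call:
drive_tool(series=[[[0,0,0,0,0,0],[0,0,0,0,0,0],[0,0,0,0,0,0]]])

```text
t: 3.82
ee_pos: [0.5392, -0.2512, 0.2333]
orientation: [[0.351, 0.937, 0.001], [0.937, -0.351, -0.001], [-0.0, 0.001, -1.0]]
contact_force: [-0.4, 0.1, 5.7]
width: 0.0143
finger_force: 29.4
```

Call:
drive_tool(series=[[[0,0,-0.2,0,0,0],[0,0,-0.35,0,0,0],[0,0,-0.4,0,0,0],[0,0,-0.4,0,0,0],[0,0,-0.25,0,0,0]]])

```text
t: 4.45
ee_pos: [0.539, -0.251, 0.355]
orientation: [[0.351, 0.937, 0.002], [0.937, -0.351, -0.001], [-0.001, 0.002, -1.0]]
contact_force: [0.2, 0.1, -0.4]
width: 0.0148
finger_force: 29.2
```

Call:
drive_tool(series=[[[0,0,0,0,0,0],[0,0,0,0,0,0]]])

```text
t: 4.7
ee_pos: [0.539, -0.251, 0.352]
orientation: [[0.351, 0.937, -0.001], [0.937, -0.351, 0.001], [0.0, -0.001, -1.0]]
contact_force: [0.4, -0.5, -0.7]
width: 0.0145
finger_force: 29.2
```

Run:
```python
from h import *
s=state();print(s["t"],s["ee_pos"],s["width"],s["contact_force"])
plan([.5224,.0914,.355],-72.7,10)
```

```text
4.7 [ 0.53896978 -0.25097456  0.3519977 ] 0.014492250124612865 [ 0.40518032 -0.50509954 -0.69373525]
pos err mm [-0.03  0.01  0.01] maxstep 34.32780396413379 deg 5.220000000000001
[[0.42, -0.181, -0.004, -0.0, 0.0, 0.029], [0.402, -0.218, -0.004, -0.0, 0.0, 0.029], [0.38, -0.254, -0.003, -0.0, 0.0, 0.029], [0.355, -0.287, -0.004, -0.0, 0.0, 0.029], [0.328, -0.318, -0.003, -0.0, 0.0, 0.029]]
[[0.297, -0.347, -0.004, -0.0, 0.0, 0.029], [0.265, -0.373, -0.003, -0.0, 0.0, 0.029], [0.23, -0.395, -0.004, -0.0, 0.0, 0.029], [0.192, -0.414, -0.003, -0.0, 0.0, 0.029], [0.154, -0.431, -0.004, -0.0, 0.0, 0.029]]
```

Call:
drive_tool(series=[[[0.42,-0.181,0,0,0,0.029],[0.402,-0.218,0,0,0,0.029],[0.38,-0.254,0,0,0,0.029],[0.355,-0.287,0,0,0,0.029],[0.328,-0.318,0,0,0,0.029]]])

```text
t: 5.32
ee_pos: [0.5306, -0.0788, 0.3518]
orientation: [[0.729, 0.685, -0.002], [0.685, -0.729, 0.001], [-0.001, -0.002, -1.0]]
contact_force: [-0.2, 0.4, 0.3]
width: 0.0141
finger_force: 29.3
```

Call:
drive_tool(series=[[[0.297,-0.347,0,0,0,0.029],[0.265,-0.373,0,0,0,0.029],[0.23,-0.395,0,0,0,0.029],[0.192,-0.414,0,0,0,0.029],[0.154,-0.431,0,0,0,0.029]]])

```text
t: 5.95
ee_pos: [0.5222, 0.0924, 0.3518]
orientation: [[0.956, 0.294, -0.002], [0.294, -0.956, 0.0], [-0.002, -0.001, -1.0]]
contact_force: [0.9, -0.3, -0.1]
width: 0.0146
finger_force: 29.3
```

Call:
drive_tool(series=[[[0,0,0.4,0,0,0],[0,0,0.35,0,0,0],[0,0,0,0,0,0],[0,0,0,0,0,0]]])

```text
t: 6.45
ee_pos: [0.5227, 0.0912, 0.2972]
orientation: [[0.955, 0.297, 0.001], [0.297, -0.955, -0.0], [0.001, 0.0, -1.0]]
contact_force: [-0.1, -0.5, -0.6]
width: 0.0144
finger_force: 29.3
```

Run:
```python
from h import *
s=state();print(s["t"],s["ee_pos"],s["width"],s["contact_force"]);print(s["orientation"])
p,d=capture("side");np.savez("side1.npz",p=p,d=d)
pt=capture("top")[0]
b=cv2.resize(p[50:110,240:310],(560,480),interpolation=cv2.INTER_CUBIC)
a=cv2.resize(pt[165:225,215:275],(240,240),interpolation=cv2.INTER_CUBIC)
o=np.zeros((480,800,3),np.uint8);o[:,:560]=b;o[:240,560:]=a
cv2.imwrite("pics/c3.png",o[:,:,::-1])
# expected tube / well pixels in the side picture
g=np.array(s["ee_pos"])+np.array(s["orientation"])[:,2]*.155
for z in(.006,-.009,-.07535):print(proj("side",[g+[0,0,z]]),(proj("side",[g+[0,0,z]])-[240,50])*8+3.5)
w=np.array([[.5058,.1448,.048],[.5143,.1179,.048],[.5224,.0914,.048]]);print((proj("side",w)-[240,50])*8+3.5)
```

```text
6.45 [0.52273023 0.09123482 0.29720415] 0.01441277493330578 [-0.08318788 -0.49318998 -0.63001136]
[[ 9.54909799e-01  2.96895257e-01  6.93960749e-04]
 [ 2.96895366e-01 -9.54910016e-01 -5.60999062e-05]
 [ 6.46014274e-04  2.59604080e-04 -9.99999758e-01]]
[[259.36672997  54.79686673]] [[158.43383973  41.87493386]]
[[259.4481785  60.3572802]] [[159.08542799  86.3582416 ]]
[[259.80135314  84.3213104 ]] [[161.91082514 278.07048323]]
[[115.93427025 287.39337239]
 [138.88698934 308.97806192]
 [161.44505209 330.94036581]]
```

View pics/c3.png

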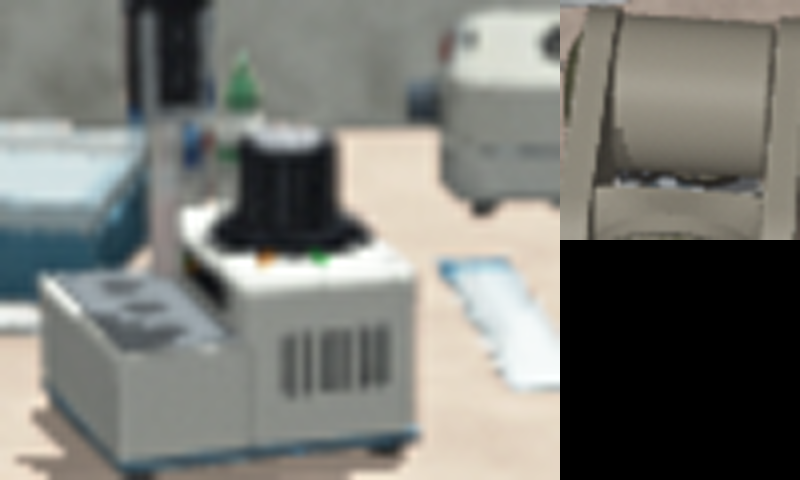

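Tube foot at crop (166,278), and the right well mouth at crop (168,330), almost straight below it. I'll check this at sub-pixel level.

Run:
```python
from h import *
g=lambda f:cv2.cvtColor(np.load(f)["p"],cv2.COLOR_RGB2GRAY).astype(int)
A,B=g("side0.npz"),g("side1.npz")
print(B[72:96,254:270]);print(A[72:96,254:270])
```

```text
[[171 134 102  83 108 140 144 137 119 110 114 107 109 114 119 102]
 [136 109  98  67  97 140 145 141 129 124 120 107 105 123 132 105]
 [111  96  76  60  94 139 146 141 131 134 122 114 127 131 138 104]
 [116  91  56  54  93 139 143 134 130 148 146 166 202 178 168  98]
 [128  81  54  55  90 136 140 134 167 237 239 242 240 172 124  64]
 [ 98  67  55  54  86 136 138 137 178 251 253 249 202 109  55  30]
 [ 66  58  52  52  83 134 138 134 168 242 247 224 123  46  33  28]
 [ 58  55  50  54  88 132 137 133 151 218 232 180 104  37  27  26]
 [ 57  51  51  69 108 132 136 129 122 153 196 167 112  72  42  25]
 [ 51  50  69 126 167 136 137 131 112  84 140 183 185 126 102  93]
 [ 51  65 123 194 188 137 135 130 111  56  83 139 195 208 228 239]
 [ 86 119 176 195 165 132 132 126 106  54  42  66 123 176 233 246]
 [141 150 168 170 155 136 132 121 104  63  28  20  49 109 186 230]
 [109 113 119 132 155 157 155 143 112  97  61  23  19  55 120 180]
 [116 118 126 149 161 162 164 160 143 110  93  59  24  37  86 135]
 [155 150 142 143 146 145 156 164 160 143 108  93  60  41  84 121]
 [156 133 108 103 105 109 12
[... 1417 characters left out ...]
  96  61  24  18  55 119 178]
 [115 117 125 148 160 163 162 160 142 111  95  60  23  39  87 135]
 [153 150 142 144 144 146 157 162 161 143 106  93  60  41  83 120]
 [156 131 106 102 105 108 127 156 164 160 142 107  93  67  86 120]
 [162 154 145 131 137 147 151 160 162 164 160 142 107 101 110 121]
 [162 163 159 143 141 136 127 131 139 157 162 161 142 108 110 120]
 [156 162 158 136 104  98  96  97 108 136 160 162 159 139 106 113]
 [149 157 159 152 136 150 156 154 155 158 161 150 147 133 124 128]
 [198 144 145 140 159 178 204 194 193 182 180 168 172 149 135 132]
 [184 182 174 151 143 143 154 151 153 150 150 147 149 143 138 138]
 [139 153 149 142 139 139 139 139 139 139 139 140 139 139 139 139]]
```

Call:
drive_tool(series=[[[-0.005,0,0.2,0,0,0],[0,0,0.05,0,0,0],[0,0,0.04,0,0,0],[0,0,0,0,0,0]]])

```text
t: 7.05
ee_pos: [0.5222, 0.0912, 0.2747]
orientation: [[0.955, 0.297, -0.0], [0.297, -0.955, 0.0], [-0.0, -0.0, -1.0]]
contact_force: [0.4, 0.4, -0.1]
width: 0.0144
finger_force: 29.3
```

Call:
drive_tool(series=[[[0,0,0.02,0,0,0],[0,0,0.02,0,0,0],[0,0,0.02,0,0,0],[0,0,0,0,0,0]]])

```text
t: 7.55
ee_pos: [0.5221, 0.0912, 0.2702]
orientation: [[0.955, 0.297, -0.0], [0.297, -0.955, -0.0], [-0.0, -0.0, -1.0]]
contact_force: [0.2, -0.5, 0.5]
width: 0.0141
finger_force: 29.3
```

Call:
drive_tool(series=[[[0,0,0.06,0,0,0],[0,0,0.08,0,0,0],[0,0,0.08,0,0,0],[0,0,0.08,0,0,0],[0,0,0,0,0,0]]])

```text
t: 8.18
ee_pos: [0.522, 0.0912, 0.2472]
orientation: [[0.955, 0.297, -0.001], [0.297, -0.955, 0.0], [-0.001, -0.0, -1.0]]
contact_force: [1.0, 0.1, -0.1]
width: 0.0144
finger_force: 29.3
```

Call:
drive_tool(series=[[[0,0,0.04,0,0,0],[0,0,0.04,0,0,0],[0,0,0.02,0,0,0],[0,0,0,0,0,0]]])

```text
t: 8.68
ee_pos: [0.5221, 0.0912, 0.2402]
orientation: [[0.955, 0.297, -0.0], [0.297, -0.955, 0.0], [-0.0, -0.0, -1.0]]
contact_force: [0.3, 0.8, -0.2]
width: 0.0144
finger_force: 29.3
```

Call:
drive_tool(series=[[[0,0,0.013,0,0,0],[0,0,0.013,0,0,0],[0,0,0,0,0,0]]])

```text
t: 9.05
ee_pos: [0.5222, 0.0912, 0.2384]
orientation: [[0.955, 0.297, 0.0], [0.297, -0.955, -0.0], [0.0, 0.0, -1.0]]
contact_force: [1.1, 0.3, -0.0]
width: 0.0145
finger_force: 29.4
```

Call:
drive_tool(series=[[[0,0,0.013,0,0,0],[0,0,0.007,0,0,0],[0,0,0,0,0,0]]])

```text
t: 9.43
ee_pos: [0.5226, 0.0913, 0.2382]
orientation: [[0.955, 0.297, 0.003], [0.297, -0.955, 0.0], [0.003, 0.001, -1.0]]
contact_force: [-0.3, 0.7, 9.8]
width: 0.0145
finger_force: 30.1
```

Call:
drive_tool(series=[[[0,0,0,0,0,0],[0,0,0,0,0,0],[0,0,0,0,0,0],[0,0,0,0,0,0]]], claw=0.4)

```text
t: 9.93
ee_pos: [0.5221, 0.0912, 0.2367]
orientation: [[0.955, 0.297, -0.0], [0.297, -0.955, -0.0], [-0.0, -0.0, -1.0]]
contact_force: [-0.5, 0.5, 0.2]
width: 0.0517
finger_force: 0.0
```

Call:
drive_tool(series=[[[0,0,-0.3,0,0,0],[0,0,-0.6,0,0,0],[0,0,-0.6,0,0,0],[-0.8,0,0,0,0,0],[-0.8,0,0,0,0,0]]])

```text
t: 10.55
ee_pos: [0.4061, 0.0553, 0.3494]
orientation: [[0.955, 0.298, 0.001], [0.298, -0.955, -0.0], [0.001, 0.0, -1.0]]
contact_force: [0.7, -1.0, 1.0]
width: 0.0517
finger_force: 0.0
```

Call:
drive_tool(series=[[[-0.7,0,0,0,0,0],[0,0,0,0,0,0],[0,0,0,0,0,0]]])

```text
t: 10.92
ee_pos: [0.3579, 0.0399, 0.3498]
orientation: [[0.955, 0.297, 0.001], [0.297, -0.955, -0.0], [0.001, 0.001, -1.0]]
contact_force: [0.0, 1.5, 0.7]
width: 0.0511
finger_force: 0.0
```

Run:
```python
from h import *
s=state();print(s["t"],s["ee_pos"],s["width"],s["contact_force"])
p,d=capture("side");pt,dt=capture("top");np.savez("t2.npz",p=pt,d=dt)
b=cv2.resize(p[60:110,240:300],(360,300),interpolation=cv2.INTER_CUBIC)
a=cv2.resize(pt[165:225,215:275],(420,420),interpolation=cv2.INTER_CUBIC)
o=np.zeros((420,780,3),np.uint8);o[:300,420:]=b;o[:,:420]=a
cv2.imwrite("pics/c4.png",o[:,:,::-1])
```

```text
10.925 [0.35790907 0.0399084  0.34975171] 0.05109933637603738 [0.00251566 1.53248741 0.72706649]
```

View pics/c4.png

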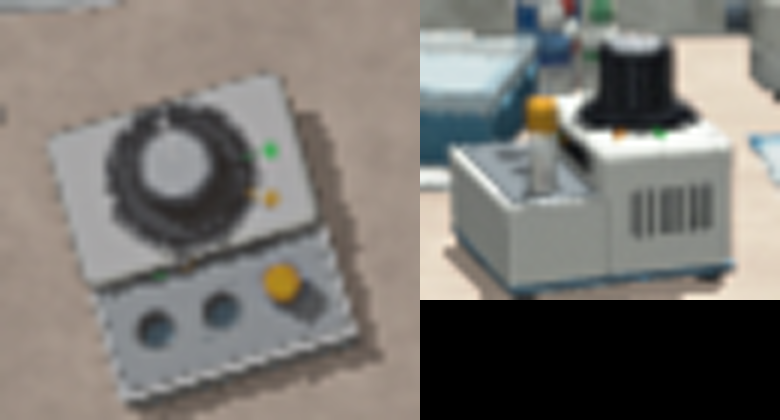

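The amber tube stands in the right well, cap at (282,283). The pointer, at about (160,115), is near the 0 mark. Next I'll refine the knob axis and pointer and plan the approach.

```bash
cat > k.py <<'E'
from h import *
def knob(p,d):
    g=cv2.cvtColor(p,cv2.COLOR_RGB2GRAY)
    c=cloud("top",d); m=(c[...,2]>.095)&(c[...,2]<.115); m[:165]=0;m[225:]=0;m[:,:215]=0;m[:,275:]=0
    m2=(m&(g>110)).astype(np.uint8); v,u=np.nonzero(m2); uv=(u.mean(),v.mean())
    ax=atz("top",[uv],.104)[0]; return ax,len(u)
def warp(p,ax,z=.0755,yaw=17.3,k=4,h=.034):
    # rectified view of the plane z around the knob axis; up = incubator +x
    n=int(2*h*1000*k); j,i=np.mgrid[:n,:n]; X=h-i*0-(j/k/1000); Y=h-(i/k/1000)
    a=np.radians(yaw); W=np.stack([ax[0]+X*np.cos(a)-Y*np.sin(a),ax[1]+X*np.sin(a)+Y*np.cos(a),np.full(X.shape,z)],-1)
    q=proj("top",W.reshape(-1,3)).reshape(n,n,2).astype(np.float32)
    return cv2.remap(p,q[...,0],q[...,1],cv2.INTER_CUBIC)
E
python3 - <<'E'
from k import *
for f in("top0.npz","t2.npz"):
    a=np.load(f);ax,n=knob(a["p"],a["d"]);print(f,ax,n)
A=np.array([.5659,.1339,0])
a=np.load("t2.npz")["p"]
cv2.imwrite("pics/w1.png",np.hstack([warp(a,A,.0755),warp(a,A,.104),warp(a,A,.069,h=.04)[24:296,24:296]])[:,:,::-1])
plan([.5656,.1340,.33],80,15)
E
```

```text
top0.npz [0.56627923 0.13431072 0.104     ] 73
t2.npz [0.56559928 0.13367516 0.104     ] 74
pos err mm [0.   0.02 0.  ] maxstep 15.268718020842483 deg 10.26
[[0.201, -0.025, 0.017, 0.0, 0.0, -0.057], [0.202, 0.011, 0.017, 0.0, 0.0, -0.057], [0.197, 0.047, 0.017, 0.0, 0.0, -0.056], [0.186, 0.081, 0.017, 0.0, 0.0, -0.057], [0.168, 0.112, 0.017, 0.0, 0.0, -0.056]]
[[0.146, 0.14, 0.018, 0.0, 0.0, -0.057], [0.119, 0.164, 0.017, 0.0, 0.0, -0.056], [0.088, 0.182, 0.018, 0.0, 0.0, -0.057], [0.054, 0.195, 0.017, 0.0, 0.0, -0.056], [0.019, 0.201, 0.018, 0.0, 0.0, -0.057]]
[[-0.017, 0.202, 0.017, 0.0, 0.0, -0.056], [-0.052, 0.196, 0.018, 0.0, 0.0, -0.057], [-0.086, 0.183, 0.017, 0.0, 0.0, -0.056], [-0.117, 0.165, 0.018, 0.0, 0.0, -0.057], [-0.144, 0.142, 0.017, 0.0, 0.0, -0.056]]
```

View pics/w1.png

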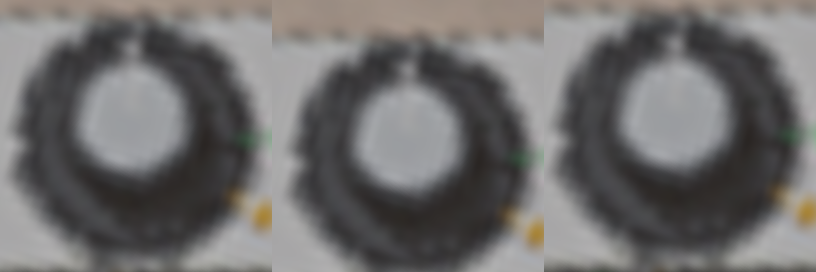

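The pointer is at rectified (131,45) against the axis at (136,136), so it reads about 0 minutes. Now moving over the knob.

Call:
drive_tool(series=[[[0.201,-0.025,0.017,0,0,-0.057],[0.202,0.011,0.017,0,0,-0.057],[0.197,0.047,0.017,0,0,-0.056],[0.186,0.081,0.017,0,0,-0.057],[0.168,0.112,0.017,0,0,-0.056]]])

```text
t: 11.65
ee_pos: [0.4278, 0.0719, 0.3425]
orientation: [[0.365, 0.931, -0.001], [0.931, -0.365, 0.0], [-0.0, -0.001, -1.0]]
contact_force: [0.1, -0.4, 1.4]
width: 0.0516
finger_force: 0.0
```

Call:
drive_tool(series=[[[0.146,0.14,0.018,0,0,-0.057],[0.119,0.164,0.017,0,0,-0.056],[0.088,0.182,0.018,0,0,-0.057],[0.054,0.195,0.017,0,0,-0.056],[0.019,0.201,0.018,0,0,-0.057]]])

```text
t: 12.28
ee_pos: [0.4968, 0.1033, 0.3357]
orientation: [[-0.493, 0.87, -0.001], [0.87, 0.493, 0.0], [0.0, -0.001, -1.0]]
contact_force: [-0.6, 0.5, -1.3]
width: 0.0514
finger_force: 0.0
```

Call:
drive_tool(series=[[[-0.017,0.202,0.017,0,0,-0.056],[-0.052,0.196,0.018,0,0,-0.057],[-0.086,0.183,0.017,0,0,-0.056],[-0.117,0.165,0.018,0,0,-0.057],[-0.144,0.142,0.017,0,0,-0.056]]])

```text
t: 12.9
ee_pos: [0.5659, 0.1347, 0.3289]
orientation: [[-0.986, 0.169, -0.001], [0.169, 0.986, 0.0], [0.001, -0.0, -1.0]]
contact_force: [0.6, -0.0, 0.2]
width: 0.0513
finger_force: 0.0
```

Call:
drive_tool(series=[[[0,0,0,0,0,0],[0,0,0,0,0,0]]])

```text
t: 13.15
ee_pos: [0.5647, 0.134, 0.3294]
orientation: [[-0.984, 0.178, -0.001], [0.178, 0.984, -0.0], [0.001, -0.0, -1.0]]
contact_force: [1.0, 0.2, 0.0]
width: 0.0514
finger_force: 0.0
```

Run:
```python
from h import *
s=state();print(s["t"],s["joint_positions"],s["ee_pos"],s["contact_force"])
plan([.5658,.1339,.252],80,5)
```

```text
13.15 [ 1.79071785e+00  2.85718931e+01  8.18820587e+01 -2.29414683e-03
  6.95963526e+01 -7.79529182e+01] [0.56473527 0.13400969 0.32940045] [1.01260664 0.19647256 0.01941895]
pos err mm [-0.01 -0.02 -0.  ] maxstep 15.526630349177507 deg 0.18
[[-0.003, 0.0, 0.206, -0.0, -0.0, -0.0], [-0.003, 0.0, 0.206, -0.0, -0.0, -0.0], [-0.003, 0.0, 0.207, -0.0, -0.0, -0.0], [-0.003, 0.001, 0.206, -0.0, -0.0, -0.001], [-0.003, 0.0, 0.207, -0.0, -0.0, -0.0]]
```

Call:
drive_tool(series=[[[-0.003,0,0.206,0,0,0],[-0.003,0,0.206,0,0,0],[-0.003,0,0.206,0,0,0],[-0.002,0,0.206,0,0,0],[-0.002,0,0.206,0,0,0]]])

```text
t: 13.78
ee_pos: [0.5658, 0.1337, 0.2514]
orientation: [[-0.985, 0.175, -0.0], [0.175, 0.985, -0.0], [0.0, -0.0, -1.0]]
contact_force: [0.1, 0.1, -0.1]
width: 0.0514
finger_force: 0.0
```

Call:
drive_tool(series=[[[0,0,0,0,0,0],[0,0,0,0,0,0],[0,0,0,0,0,0]]], claw=1, grip_force=30)

```text
t: 14.15
ee_pos: [0.5658, 0.1337, 0.2529]
orientation: [[-0.985, 0.175, 0.0], [0.175, 0.985, 0.0], [-0.0, 0.0, -1.0]]
contact_force: [-0.8, 0.3, -3.5]
width: 0.035
finger_force: 30.9
```

Call:
drive_tool(series=[[[0,0,0,0,0,0],[0,0,0,0,0,0]]], grip_force=60)

```text
t: 14.4
ee_pos: [0.5658, 0.1337, 0.2527]
orientation: [[-0.985, 0.175, 0.0], [0.175, 0.985, -0.0], [-0.0, 0.0, -1.0]]
contact_force: [0.5, 0.6, -2.7]
width: 0.0341
finger_force: 59.9
```

Call:
drive_tool(series=[[[0,0,0.01,0,0,0],[0,0,0,0,0,0]]])

```text
t: 14.65
ee_pos: [0.5658, 0.1337, 0.2518]
orientation: [[-0.985, 0.175, -0.0], [0.175, 0.985, 0.0], [0.0, -0.0, -1.0]]
contact_force: [-0.1, 0.6, -3.4]
width: 0.0341
finger_force: 59.9
```

Call:
drive_tool(series=[[[0,0,0.01,0,0,0],[0,0,0,0,0,0]]])

```text
t: 14.9
ee_pos: [0.5659, 0.1338, 0.2514]
orientation: [[-0.985, 0.175, 0.001], [0.175, 0.985, 0.0], [-0.001, 0.0, -1.0]]
contact_force: [1.2, 0.4, -0.0]
width: 0.0341
finger_force: 60.2
```

Call:
drive_tool(series=[[[0,0,0.01,0,0,0],[0,0,0,0,0,0]]])

```text
t: 15.15
ee_pos: [0.566, 0.1338, 0.2512]
orientation: [[-0.985, 0.175, 0.002], [0.175, 0.985, 0.0], [-0.002, 0.0, -1.0]]
contact_force: [-0.1, 0.8, 5.3]
width: 0.0343
finger_force: 60.8
```

Call:
drive_tool(series=[[[0,0,0.008,0,0,0],[0,0,0,0,0,0]]])

```text
t: 15.4
ee_pos: [0.566, 0.1338, 0.2511]
orientation: [[-0.985, 0.175, 0.002], [0.175, 0.985, 0.0], [-0.002, 0.0, -1.0]]
contact_force: [-2.2, 0.5, 10.5]
width: 0.0342
finger_force: 61.3
```

Call:
drive_tool(series=[[[0,0,0.008,0,0,0],[0,0,0.003,0,0,0],[0,0,0,0,0,0]]])

```text
t: 15.78
ee_pos: [0.566, 0.1338, 0.251]
orientation: [[-0.985, 0.175, 0.002], [0.175, 0.985, -0.0], [-0.002, 0.0, -1.0]]
contact_force: [-5.3, 0.2, 16.2]
width: 0.0341
finger_force: 61.9
```

Call:
drive_tool(series=[[[0,0,0,0,0,0.02],[0,0,0,0,0,0.03],[0,0,0,0,0,0.03]]])

```text
t: 16.15
ee_pos: [0.566, 0.134, 0.2511]
orientation: [[-0.909, 0.417, 0.003], [0.417, 0.909, 0.0], [-0.002, 0.001, -1.0]]
contact_force: [-3.2, 1.3, 15.5]
width: 0.034
finger_force: 61.8
```

Run:
```python
from h import *
s=state();print(s["t"],s["wrist_torque"],s["contact_force"])
```

```text
16.15 [0.13376889 0.75199035 0.25035624] [-3.16751894  1.30918693 15.49132233]
```

Call:
drive_tool(series=[[[0,0,0.002,0,0,0.03],[0,0,0,0,0,0.03],[0,0,0,0,0,0.03]]])

```text
t: 16.52
ee_pos: [0.566, 0.1341, 0.251]
orientation: [[-0.757, 0.654, 0.003], [0.654, 0.757, 0.001], [-0.002, 0.002, -1.0]]
contact_force: [-4.0, 3.1, 17.2]
width: 0.0344
finger_force: 61.8
```

Run:
```python
from h import *
s=state();print(s["t"],s["wrist_torque"],s["contact_force"],s["ee_pos"])
p=capture("side")[0];q=np.load("side0.npz")["p"]
g=lambda p:cv2.cvtColor(p[50:110,240:300],cv2.COLOR_RGB2GRAY)[42:].astype(np.float32)
print(cv2.phaseCorrelate(g(p),g(q)))
```

```text
16.525 [0.3109868  0.74172484 0.2478647 ] [-4.04985912  3.10695552 17.18030132] [0.56604197 0.13411943 0.25103082]
((-0.07821323509802625, -0.38918231437882156), 0.7191445977599532)
```

Call:
drive_tool(series=[[[0,0,0,0,0,0.035],[0,0,0,0,0,0.035],[0,0,0,0,0,0.035],[0,0,0,0,0,0.035],[0,0,0,0,0,0.035]]])

```text
t: 17.2
ee_pos: [0.5662, 0.1343, 0.2511]
orientation: [[-0.303, 0.953, 0.004], [0.953, 0.303, 0.001], [-0.0, 0.004, -1.0]]
contact_force: [-1.4, 4.2, 14.3]
width: 0.0339
finger_force: 61.7
```

Call:
drive_tool(series=[[[0,0,0,0,0,0.035],[0,0,0,0,0,0.035],[0,0,0,0,0,0.035],[0,0,0,0,0,0.035],[0,0,0,0,0,0.035]]])

```text
t: 17.82
ee_pos: [0.5664, 0.1343, 0.2511]
orientation: [[0.239, 0.971, 0.005], [0.971, -0.239, 0.001], [0.002, 0.005, -1.0]]
contact_force: [1.5, 3.3, 13.7]
width: 0.0337
finger_force: 61.5
```

Run:
```python
from h import *
s=state();print(s["t"],s["wrist_torque"],s["contact_force"],s["ee_pos"],s["joint_positions"][5])
p=capture("side")[0];q=np.load("side0.npz")["p"]
g=lambda p:cv2.cvtColor(p[50:110,240:300],cv2.COLOR_RGB2GRAY)[42:].astype(np.float32)
print(cv2.phaseCorrelate(g(p),g(q)))
```

```text
17.825 [ 0.75045347 -0.01636655  0.30744147] [ 1.54654474  3.29690354 13.70856779] [0.56644199 0.13430978 0.2510865 ] 15.623676105191578
((-0.011902053126348733, 0.006708510572293491), 0.6573615270632285)
```

Call:
drive_tool(series=[[[0,0,0.004,0,0,0.04],[0,0,0.001,0,0,0.045],[0,0,0,0,0,0.045],[0,0,0,0,0,0.045],[0,0,0,0,0,0.045]]])

```text
t: 18.5
ee_pos: [0.5667, 0.1341, 0.2511]
orientation: [[0.804, 0.595, 0.007], [0.595, -0.804, 0.001], [0.006, 0.003, -1.0]]
contact_force: [3.0, 2.4, 14.5]
width: 0.0339
finger_force: 61.6
```

Call:
drive_tool(series=[[[0,0,0,0,0,0],[0,0,0,0,0,0]]])

```text
t: 18.75
ee_pos: [0.5668, 0.134, 0.2511]
orientation: [[0.802, 0.597, 0.007], [0.597, -0.802, 0.001], [0.006, 0.003, -1.0]]
contact_force: [3.7, 3.0, 15.8]
width: 0.0343
finger_force: 61.8
```

Run:
```python
from h import *
s=state();print(s["t"],s["wrist_torque"],s["contact_force"],s["ee_pos"],s["joint_positions"][5],s["orientation"][:,1])
p=capture("side")[0];q=np.load("side0.npz")["p"]
g=lambda p:cv2.cvtColor(p[50:110,240:300],cv2.COLOR_RGB2GRAY)[42:].astype(np.float32)
print(cv2.phaseCorrelate(g(p),g(q)))
t=capture("top")[0]
cv2.imwrite("pics/c5.png",np.hstack([cv2.resize(x,(400,400),interpolation=cv2.INTER_CUBIC) for x in(p[60:110,245:295],t[165:225,215:275])])[:,:,::-1])
```

```text
18.75 [ 0.59806745 -0.26905262 -0.20930042] [ 3.68883683  3.00250368 15.7617909 ] [0.56676262 0.13403579 0.25106719] 55.0628372623927 [ 0.5973214  -0.8019964   0.00298656]
((-0.9003651339106398, -0.07066030329772488), 0.8423705939893369)
```

View pics/c5.png

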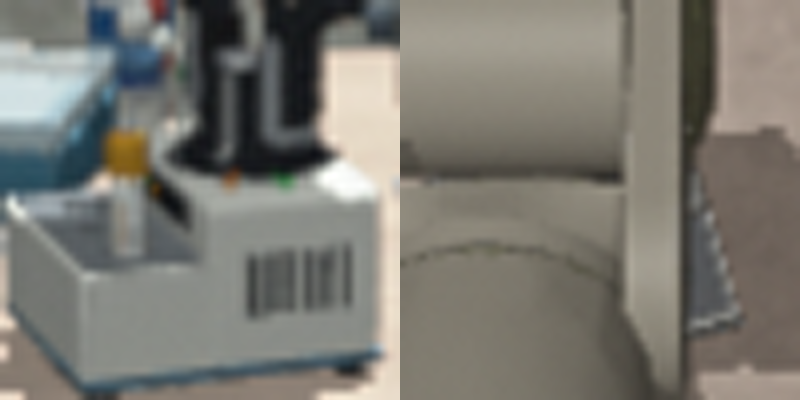

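The side crop shows the amber tube still upright, cap at (126,153), and the knob held by the fingers with the unit in place. It has turned 133°, which is past 20 minutes. Now turning back about 43°.

Call:
drive_tool(series=[[[0,0,0.002,0,0,-0.03],[0,0,0,0,0,-0.03],[0,0,0,0,0,-0.03],[0,0,0,0,0,-0.03],[0,0,0,0,0,-0.03]]])

```text
t: 19.48
ee_pos: [0.5666, 0.1342, 0.2511]
orientation: [[0.441, 0.898, 0.006], [0.898, -0.441, 0.002], [0.004, 0.005, -1.0]]
contact_force: [-1.3, 4.6, 17.4]
width: 0.0343
finger_force: 62.0
```

Call:
drive_tool(series=[[[0,0,0,0,0,-0.03],[0,0,0,0,0,-0.03],[0,0,0,0,0,-0.03],[0,0,0,0,0,0],[0,0,0,0,0,0]]])

```text
t: 20.1
ee_pos: [0.5664, 0.1343, 0.251]
orientation: [[0.174, 0.985, 0.005], [0.985, -0.174, 0.001], [0.002, 0.005, -1.0]]
contact_force: [-0.6, 5.1, 17.5]
width: 0.0339
finger_force: 62.0
```

Run:
```python
from h import *
s=state();print(s["t"],s["wrist_torque"],s["contact_force"],s["ee_pos"],s["joint_positions"][5],s["orientation"][:,1])
p=capture("side")[0];q=np.load("side0.npz")["p"]
g=lambda p:cv2.cvtColor(p[50:110,240:300],cv2.COLOR_RGB2GRAY)[42:].astype(np.float32)
print(cv2.phaseCorrelate(g(p),g(q)))
```

```text
20.1 [0.76550992 0.4277397  0.28509213] [-0.56484552  5.10014517 17.48058178] [0.56641579 0.13434255 0.25104217] 11.815393748392797 [ 0.98467154 -0.17434736  0.00499647]
((0.06099182377487722, -0.13528975561015955), 0.6825347165266673)
```

Call:
drive_tool(series=[[[0,0,-0.01,0,0,0],[0,0,-0.008,0,0,0],[0,0,0,0,0,0]]])

```text
t: 20.52
ee_pos: [0.5664, 0.1341, 0.2512]
orientation: [[0.175, 0.985, 0.004], [0.985, -0.175, 0.001], [0.002, 0.004, -1.0]]
contact_force: [1.9, 3.1, 8.4]
width: 0.0339
finger_force: 61.0
```

Call:
drive_tool(series=[[[0,0,0,0,0,0],[0,0,0,0,0,0],[0,0,0,0,0,0],[0,0,0,0,0,0]]], claw=0.4, grip_force=30)

```text
t: 21.02
ee_pos: [0.5658, 0.1337, 0.2494]
orientation: [[0.175, 0.985, -0.0], [0.985, -0.175, -0.0], [-0.0, -0.0, -1.0]]
contact_force: [-1.1, 0.5, 0.0]
width: 0.0511
finger_force: 0.0
```

Call:
drive_tool(series=[[[0,0,-0.3,0,0,0],[0,0,-0.6,0,0,0],[0,0,-0.6,0,0,0],[0,-0.7,0,0,0,0],[0,-0.8,0,0,0,0]]])

```text
t: 21.65
ee_pos: [0.4537, 0.1534, 0.3622]
orientation: [[0.176, 0.984, 0.001], [0.984, -0.176, 0.0], [0.0, 0.001, -1.0]]
contact_force: [-0.1, 0.8, 0.3]
width: 0.0513
finger_force: 0.0
```

Call:
drive_tool(series=[[[0,-0.8,0,0,0,0],[0,-0.8,0,0,0,0],[0,0,0,0,0,0]]])

```text
t: 22.02
ee_pos: [0.334, 0.1749, 0.3622]
orientation: [[0.173, 0.985, -0.0], [0.985, -0.173, 0.0], [-0.0, -0.0, -1.0]]
contact_force: [0.9, -0.2, 0.6]
width: 0.0513
finger_force: 0.0
```

Run:
```python
from k import *
s=state();print(s["t"],s["ee_pos"],s["contact_force"])
p=capture("side")[0];t,d=capture("top");np.savez("t3.npz",p=t,d=d)
a=np.load("t2.npz")["p"]
ax,n=knob(t,d);print(ax,n)
g=lambda p:cv2.cvtColor(p[50:110,240:300],cv2.COLOR_RGB2GRAY)[42:].astype(np.float32)
print(cv2.phaseCorrelate(g(p),g(np.load("side0.npz")["p"])))
g=lambda p:cv2.cvtColor(p[165:225,215:275],cv2.COLOR_RGB2GRAY).astype(np.float32)
print(cv2.phaseCorrelate(g(a),g(t)))
A=np.array([.5659,.1339,0])
w=cv2.resize(warp(t,A,.0755),(400,400))
cv2.imwrite("pics/w3.png",np.hstack([w,cv2.resize(t[165:225,215:275],(400,400),interpolation=cv2.INTER_CUBIC)])[:,:,::-1])
```

```text
22.025 [0.33398119 0.17491957 0.36219342] [ 0.88291058 -0.1682032   0.558139  ]
[0.56594758 0.13256729 0.104     ] 75
((-0.21174081059348993, -0.16327500877820533), 1.0314616386537199)
((0.21166360822729402, -0.32455462843599037), 0.9600470760133532)
```

View pics/w3.png

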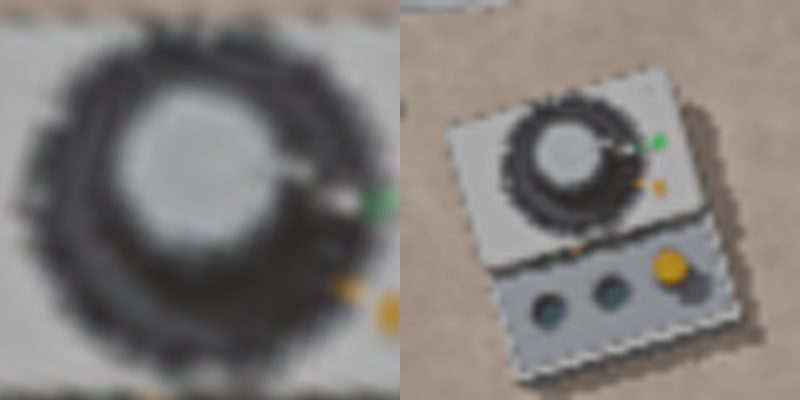

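The white pointer, with its skirt end at rectified (345,200), lines up with the green mark at (380,200). The tube is home and the unit has moved about 1 mm. One numeric check of the pointer angle.

Run:
```python
from k import *
for f,A0 in(("t2.npz",.0),("t3.npz",90.)):
    t=np.load(f)["p"]
    for A in([.5659,.1339],[.5659,.1329],[.5665,.1330]):
        w=warp(t,np.array(A+[0]),.0755,k=8).astype(float); n=w.shape[0]; j,i=np.mgrid[:n,:n]
        x=(n/2-j)/8; y=(n/2-i)/8; r=np.hypot(x,y); th=np.degrees(np.arctan2(-y,x))
        g=w.min(-1); res=[]
        m=(r>20.5)&(r<24)&(abs(th-A0)<25); wt=np.clip(g-g[m].min()-.5*np.ptp(g[m]),0,None)*m
        res.append((th*wt).sum()/wt.sum())
        G=w[...,1]-np.maximum(w[...,0],w[...,2]); mg=(r>26)&(abs(th-90)<25)&(G>20)
        O=w[...,0]-w[...,2]; mo=(r>26)&(abs(th-120)<20)&(O>50)
        print(f,A,"ptr",res,"green",th[mg].mean() if mg.any() else None,"orange",th[mo].mean() if mo.any() else None)
```

```text
t2.npz [0.5659, 0.1339] ptr [np.float64(-2.8111105598697983)] green 91.26030741823436 orange 122.02917746541948
t2.npz [0.5659, 0.1329] ptr [np.float64(-5.309715745466461)] green 91.28403411512008 orange 122.17910636951105
t2.npz [0.5665, 0.133] ptr [np.float64(-5.6070211050409915)] green 92.32754058751564 orange 123.0228205653302
t3.npz [0.5659, 0.1339] ptr [np.float64(89.23691483883363)] green 90.90986527471955 orange 120.79438546197069
t3.npz [0.5659, 0.1329] ptr [np.float64(88.8170381186938)] green 90.37585460538571 orange 120.95673697262025
t3.npz [0.5665, 0.133] ptr [np.float64(90.36040746602738)] green 91.48423071932473 orange 121.86557291351828
```

```bash
python3 -c "
from bench import *
print(hand_in())"
```

```text
the job is handed in; nothing more can be done
None
```

The job is handed in, and no verdict came back: the amber tube is seated in the incubator's right well, the timer was wound to about 22 minutes and turned back to 15 (pointer within about 2° of the green mark), the incubator moved only about 1 mm, and the red tube was left in the rack.

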